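# Seat the blue cuvette block in the dry-block heater

## Task

Put the blue cuvette block into the well of the white dry-block heater and press it down until its top is flush with the heater's top. Leave the silver block where it is, and let go at the end.

Things in the scene. Friction and masses are not known exactly. Their poses are not given: they have to be found in the camera images.
- blue_block: Blue metal cuvette block with 4 dark slots across its top (shallow marks: treat the top as solid and flat), 50 (x) x 90 (y) x 44 mm high, 0.27 to 0.41 kg, standing on the bench. Origin: centre of its underside, z up. Grip across the 50 mm width by the upper 15 to 20 mm only, so the fingers stay above the heater. A half turn makes no difference.
- well_mouth (a point): Centre of the well's mouth, level with the heater's top, 80 mm above the bench; x along its short side, y long side, z up. Mouth 72 x 112 mm, walls sloping in over 12 mm of depth to a straight 58 x 98 mm. The heater, a fixed white box 220 (x) x 160 (y) x 80 mm, has its middle 40 mm towards +x from here; display and keys on that side.
- well_plate (a joint): Dark level plate in the well, on a stiff slide: 0 = its top 26 mm below the mouth, 0.018 m = 44 mm below, a firm stop where the block is flush. Starts at 0 to 0.003. The block set on it stands 15 to 18 mm proud and does not sink by itself; pushing down on the middle of its top with about 5 to 8 N, e.g. with shut fingers, moves it down and it stays.
- silver_block: Bystander: bare silver metal block with 3 round dark holes in a row, the same outer size (50 x 90 x 44 mm). Origin: centre of its underside. Leave it alone. Unlisted bystanders: a glass beaker, 70 mm wide, 95 high, at the left (y above 0.30 m), and a fixed red dropper rack, 145 mm high, at the right (y below -0.36 m).
Not all that is in view belongs to the job. Of the things that look like the blue_block, the middle-sized one is meant.

How it is judged:
By the outcome, as a careful person would: the job done as asked, in the order asked, and still so for the second after the job is handed in, with the robot touching nothing.
It also fails if it takes over 42 s, if anything falls off the work surface, if the arm or the gripper's body presses on something with over 40 N, if the wrist force passes 120 N, or if a joint passes its speed limit or range.

## Robot

A 6-joint arm with a two-finger parallel gripper is mounted at the origin on the work surface. World frame = base frame: x ahead of the robot, y to its left, z up, the work surface at z = 0. Lengths are in m, angles in rad, forces in N, time in s.
With the tool pointing down it reaches from about 0.325 to 0.75 m from the base axis. Payload 7.6 kg.
Tool frame: the origin (TCP) lies midway between the tips of the shut fingers; the grasp point (between the pads) lies 19 mm behind it; z points along the fingers, y is the direction in which the jaws open and shut (so a half turn about z gives the same grasp; the last joint's range is limited). The gripper opens to 85 mm and grips with 20 to 120 N. Pads are 22 mm wide; open, the fingers measure 114 mm over their backs; the gripper's body (76 mm by 85 mm) begins 54 mm behind the grasp point. The pads swing forward as they close: fully open they stand 13 mm farther back than shut.
Start: joints at [1.18, 0.052, 1.401, -0, 1.689, -0.07], TCP at [0.166, 0.498, 0.231] pointing down, gripper open.
Joint ranges: [-2.9, 2.9], [-0.91, 2.17], [0.12, 2.37], [-1.06, 4.2], [0.26, 2.73], [-2.93, 2.93]. Speed limits (rad/s): [2.57, 2.57, 3.01, 3.14, 3.14, 3.14].

## Interface

Orientations are given as a rotation vector (axis times angle).
In Python, from station import ctrl, optics gives the robot as it stands.
- The arm moves only by the tool apply_moves, never from a script. Its argument "deltas" is a list of rows, each a list of 3 entries, a list of its own where there are three numbers: the shift along the tool's x, y, z normalised to -1 to 1, where 1 is 50 mm, then the turn, a rotation vector about the tool's x, y, z normalised to -1 to 1, where 1 is 8 degrees, then the opening, from 0 (shut) to 1 (fully open). In form: [[[x, y, z], [ax, ay, az], gripper], ...]. A call has 1 to 20 rows; each row shifts and turns the commanded pose from where the row before left it, along the tool's axes as they then stand; what a row does not reach is not made up. A row lasts 1/10 s, in which the tool goes at most 50 mm and 8.59 degrees, less where a joint would pass 70% of its speed; a pose out of reach is approached as far as the arm can. A call with a number of a shift or a turn outside -1 to 1 is refused whole. A call with a gripper value outside its range is refused whole. The fingers move at their own pace and stop on an object; the grip force is fixed at half the most. Time passes only in rows, so rows that do not move let the fingers close. It gives the time, the measured TCP pose, the force and the opening at its end, in the units of the state.
- ctrl.get_obs(): the state, without advancing time (a new reading comes with each control period).
- optics.snapshot(name): name is "scene" or "top" or "wrist"; returns a dict with "color" (420x560x3 uint8, red, green, blue), "fx", "fy", "cx", "cy" (pixels), "pose" (4x4, takes a point from camera to world coordinates); the wrist camera has in their place "T_tool_cam" (4x4, takes a point from camera to tool coordinates, whose origin is the TCP and whose axes are the flange's). Camera axes: x right, y down, z forward; pixel columns grow to the right and rows downward; lengths in m; the calibration is good to about 2 mm. A picture is of the moment at which its call begins: read the wrist's pose just before it. There is no depth.
- ctrl.finish_job(): hands the job in, once; it reports no verdict.
The state is a dict: "time_s": time; "qpos": joint angles; "joint_vel": joint speeds; "effort": joint torques, N m; "position": TCP position; "tcp_rot": TCP orientation; "ft_force": force on the tool from outside, world axes, zero at the start; "moment": the same for the moment, N m; "grip_width": opening from 0.0 (shut) to 1.0 (fully open).
Only numpy, scipy, OpenCV 4.12 (cv2) and the standard library are available. Lean on these libraries where they do the work, as an engineer would, in place of code of your own. Each camera call takes 0.05 s, during which the arm holds its last target.

## Working session

There is one attempt and no reset: what is moved stays moved. The work goes in short steps, Python scripts to look and compute and a tool call to move; the robot and the scene stay as the last step left them, time stands still between calls to the robot, and variables do not carry over. Pictures are saved under pics/ and viewed, and the job is handed in when it is done.

Besides the shell and the picture viewer there is one more tool, called by a JSON object that holds its "api" and its "payload". apply_moves: Moves the arm, as the interface text tells. Scaled input: -1 to 1 covers 50 mm each way for a shift and 8 degrees each way for a turn. Its arguments: {"type":"object","properties":{"deltas":{"type":"array"}},"required":["deltas"]}

```bash
mkdir -p pics; ls; python3 - <<'E'
from station import ctrl, optics
import cv2,numpy as np
print(ctrl.get_obs())
for n in("scene","top"):
    s=optics.snapshot(n); cv2.imwrite(f"pics/{n}0.png",s["color"][:,:,::-1]); print(n,s["fx"],s["fy"],s["cx"],s["cy"],s["pose"])
E
```

```text
pics
{'time_s': 0.0, 'qpos': array([ 1.17970734e+00,  5.28360326e-02,  1.40172615e+00,  2.08116026e-05,
        1.68859116e+00, -7.02839835e-02]), 'joint_vel': array([ 2.60186530e-03,  1.08729794e-03, -1.74176182e-04, -1.12879753e-04,
       -1.18744340e-03, -1.59808888e-05]), 'effort': array([-5.46333513e-05, -3.81670046e+01, -3.60185480e+01, -8.23468918e-05,
        6.21404484e-03, -7.59979759e-07]), 'position': array([0.16539948, 0.49795116, 0.23047209]), 'tcp_rot': array([-5.01697100e-01, -3.10089186e+00,  2.37888298e-03]), 'ft_force': array([ 0.10372228,  0.12135483, -0.23810185]), 'moment': array([-0.03191265, -0.01387733,  0.00180149]), 'grip_width': 1.002922598226167}
scene 486.68562770901514 486.68562770901514 280.1148394050233 215.32823775808683 [[ 0.19985214  0.68785447 -0.6977932   1.16287247]
 [ 0.97978992 -0.14641154  0.1362915  -0.10926062]
 [-0.00841625 -0.71092889 -0.70321354  0.76578916]
 [ 0.          0.          0.          1.        ]]
top 400.60934344197267 400.60934344197267 274.50225524895257 212.43998923353357 [[ 0.02709451 -0.98957062  0.14147748  0.37859587]
 [-0.99954601 -0.02495373  0.01688419  0.01669319]
 [-0.01317771 -0.14187072 -0.98979748  0.71565127]
 [ 0.          0.          0.          1.        ]]
```

View pics/scene0.png

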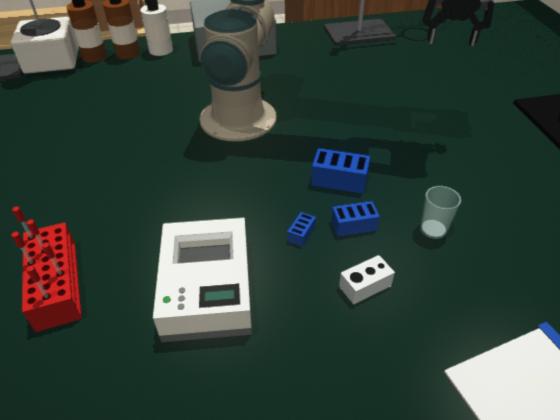

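View pics/top0.png

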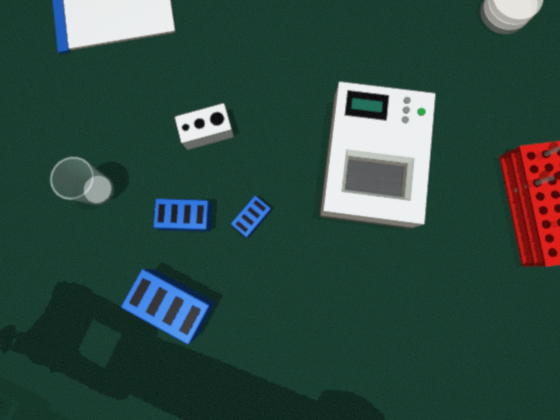

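The top view shows three blue blocks: large (165,306), medium (181,214) and small (251,216). The heater's well is at about (377,175) and the silver block at (204,126). Next I'll measure sizes and confirm the medium block in an enlarged crop.

```bash
cat > h.py <<'E'
import numpy as np,cv2
from station import ctrl,optics
from scipy.spatial.transform import Rotation as R
def ray(s,uv,z,T=None):
    T=s["pose"] if T is None else T
    uv=np.atleast_2d(uv).astype(float)
    d=np.c_[(uv[:,0]-s["cx"])/s["fx"],(uv[:,1]-s["cy"])/s["fy"],np.ones(len(uv))]@T[:3,:3].T
    o=T[:3,3]; return o+d*((z-o[2])/d[:,2])[:,None]
def proj(s,P,T=None):
    T=s["pose"] if T is None else T
    c=(np.atleast_2d(P)-T[:3,3])@T[:3,:3]
    return np.c_[c[:,0]/c[:,2]*s["fx"]+s["cx"],c[:,1]/c[:,2]*s["fy"]+s["cy"]]
E
python3 - <<'E'
from h import *
s=optics.snapshot("top");im=s["color"]
hsv=cv2.cvtColor(im,cv2.COLOR_RGB2HSV)
m=cv2.inRange(hsv,(100,120,140),(130,255,255))
m=cv2.morphologyEx(m,cv2.MORPH_CLOSE,np.ones((9,9)))
cs,_=cv2.findContours(m,cv2.RETR_EXTERNAL,cv2.CHAIN_APPROX_NONE)
for c in cs:
    if cv2.contourArea(c)<200: continue
    for z in(0.03,.044,.06):
        w=ray(s,c[:,0,:],z)[:,:2]
        r=cv2.minAreaRect((w*1000).astype(np.float32)); print(z,c[:,0].mean(0),r)
o=cv2.resize(im[180:350,110:290],None,fx=4,fy=4,interpolation=cv2.INTER_CUBIC)[:600]
h=cv2.resize(im[70:240,310:450],None,fx=3.5,fy=3.5,interpolation=cv2.INTER_CUBIC)
cv2.imwrite("pics/c1.png",o[:,:,::-1]);cv2.imwrite("pics/c2.png",h[:,:,::-1])
E
```

```text
0.03 [164.90865385 306.125     ] ((313.6847839355469, 208.6892852783203), (131.2811279296875, 72.436767578125), 63.923858642578125)
0.044 [164.90865385 306.125     ] ((315.01019287109375, 204.76901245117188), (128.6005859375, 70.95773315429688), 63.92384719848633)
0.06 [164.90865385 306.125     ] ((316.52490234375, 200.28866577148438), (125.53707122802734, 69.26734161376953), 63.923828125)
0.03 [180.32484076 213.66242038] ((470.4578857421875, 191.44798278808594), (91.24635314941406, 50.588050842285156), 89.58758544921875)
0.044 [180.32484076 213.66242038] ((468.5821838378906, 187.8797607421875), (89.38323974609375, 49.55512237548828), 89.58761596679688)
0.06 [180.32484076 213.66242038] ((466.4328308105469, 183.7946319580078), (87.26154327392578, 48.37043380737305), 89.55182647705078)
0.03 [250.28735632 215.8045977 ] ((469.7139892578125, 70.12278747558594), (36.62521743774414, 65.21038818359375), 51.57652282714844)
0.044 [250.28735632 215.8045977 ] ((467.8534851074219, 69.03182983398438), (35.87738037109375, 63.878868103027344), 51.57645034790039)
0.06 [250.28735632 215.8045977 ] ((465.7272033691406, 67.7850570678711), (35.022705078125, 62.3571662902832), 51.57648849487305)
0.03 [59.91525424 25.02542373] ((820.7127685546875, 438.6547546386719), (105.44316101074219, 18.76618003845215), 11.446603775024414)
0.044 [59.91525424 25.02542373] ((811.6852416992188, 430.0389099121094), (103.2901611328125, 18.383010864257812), 11.446605682373047)
0.06 [59.91525424 25.02542373] ((801.3682250976562, 420.1921691894531), (100.82958221435547, 17.9450740814209), 11.446595191955566)
```

View pics/c1.png

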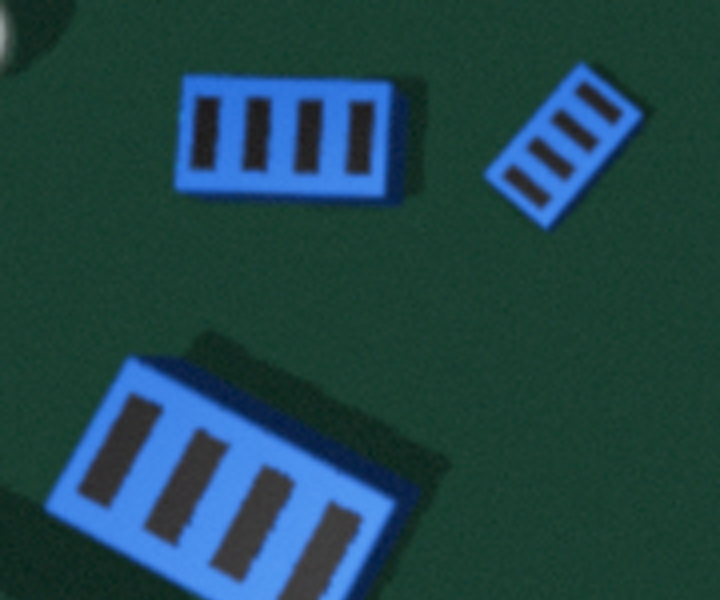

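View pics/c2.png

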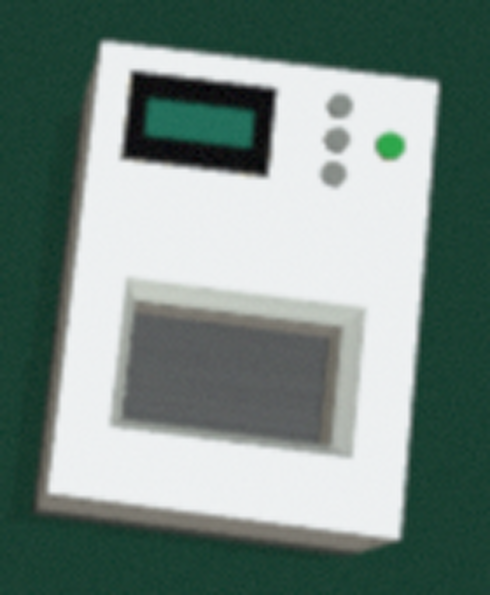

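Crop confirmed: the medium block measures 89 x 50 mm at z=44 mm, so it is the one meant. The large one is 128 x 71 and the small one 64 x 36. Next I'll measure the heater.

```bash
python3 - <<'E'
from h import *
s=optics.snapshot("top");im=s["color"]
# refine with threshold: white top
g=cv2.inRange(im,(200,200,200),(255,255,255))
cs,_=cv2.findContours(g,cv2.RETR_CCOMP,cv2.CHAIN_APPROX_NONE)
for c in cs:
    a=cv2.contourArea(c)
    x=c[:,0].mean(0)
    if a>800 and 310<x[0]<450 and 70<x[1]<240:
        w=ray(s,c[:,0],.08)[:,:2]*1000
        print(a,x,cv2.minAreaRect(w.astype(np.float32)))
q=lambda l:np.array(l)/3.5+[310-.36,70-.36]
for l in([(102,42),(439,82),(402,540),(47,495)],[(128,278),(366,310),(351,456),(112,425)]):
    w=ray(s,q(l),.08)[:,:2]*1000; print(w.round(1),w.mean(0),[np.linalg.norm(w[i]-w[i-1]).round(1) for i in range(4)])
    e=w[0]-w[1]+w[3]-w[2];print(np.degrees(np.arctan2(-e[0],e[1])))
# start tool
o=ctrl.get_obs();print(R.from_rotvec(o["tcp_rot"]).as_matrix().round(3))
E
```

```text
12556.5 [380.         152.82628062] ((575.688232421875, -141.81500244140625), (159.55874633789062, 219.84872436523438), 83.79715728759766)
3055.5 [377.68778281 174.8280543 ] ((535.6927490234375, -137.54879760742188), (114.7996597290039, 74.4598388671875), 83.80914306640625)
1220.5 [366.32116788 105.01459854] ((653.9428100585938, -120.36673736572266), (74.75802612304688, 50.12092208862305), 83.79222869873047)
[[ 693.8  -74.3]
 [ 676.9 -234.4]
 [ 457.  -211.2]
 [ 473.6  -50.2]] [ 575.3564494  -142.49846114] [np.float64(221.5), np.float64(160.9), np.float64(221.1), np.float64(161.9)]
-5.951310426294541
[[ 577.1  -86.9]
 [ 564.3 -197.3]
 [ 495.2 -189. ]
 [ 507.   -79.7]] [ 535.89097481 -138.22726298] [np.float64(70.5), np.float64(111.1), np.float64(69.6), np.float64(109.9)]
-6.396208442560981
[[-0.949  0.315 -0.   ]
 [ 0.315  0.949 -0.001]
 [ 0.    -0.001 -1.   ]]
```

{"api": "apply_moves", "payload": {"deltas": [[[-0.3,-0.15,0],[0,0,0],1],[[-0.6,-0.3,0],[0,0,0],1],[[-0.65,-0.34,0],[0,0,0],1],[[-0.65,-0.34,0],[0,0,0],1],[[-0.65,-0.34,0],[0,0,0],1],[[-0.65,-0.34,0],[0,0,0],1],[[-0.65,-0.34,0],[0,0,0],1],[[-0.65,-0.34,0],[0,0,0],1],[[-0.65,-0.34,0],[0,0,0],1],[[-0.65,-0.34,0],[0,0,0],1],[[-0.65,-0.34,0],[0,0,0],1],[[-0.6,-0.3,0],[0,0,0],1],[[-0.3,-0.15,0],[0,0,0],1]]}}

```text
time_s: 1.5
position: [0.4674, 0.1868, 0.2311]
tcp_rot: [0.506, 3.1, -0.001]
ft_force: [-0.2, -0.1, 0.3]
grip_width: 1.0
```

{"api": "apply_moves", "payload": {"deltas": [[[0,0,0],[0,0,0.5],1],[[0,0,0],[0,0,1],1],[[0,0,0],[0,0,1],1],[[0,0,0],[0,0,1],1],[[0,0,0],[0,0,1],1],[[0,0,0],[0,0,1],1],[[0,0,0],[0,0,1],1],[[0,0,0],[0,0,1],1],[[0,0,0],[0,0,1],1],[[0,0,0],[0,0,0.5],1],[[0,0,0],[0,0,0],1],[[0,0,0],[0,0,0],1]]}}

```text
time_s: 2.7
position: [0.4661, 0.1892, 0.2313]
tcp_rot: [2.227, 2.216, -0.0]
ft_force: [-0.2, 0.3, 0.2]
grip_width: 1.003
```

```bash
cat >> h.py <<'E'
def st():
    o=ctrl.get_obs(); M=R.from_rotvec(o["tcp_rot"]).as_matrix()
    T=np.eye(4);T[:3,:3]=M;T[:3,3]=o["position"];return o,T
def need(p,yangdeg):
    o,T=st(); d=np.array(p)-T[:3,3]
    a=np.degrees(np.arctan2(T[1,1],T[0,1]))
    print("t",o["time_s"],"pos",T[:3,3].round(4),"yang",a.round(2),"tiltz",T[:3,2].round(4),"F",o["ft_force"].round(1),"grip",o["grip_width"])
    print("tool delta units",(T[:3,:3].T@d/.05).round(3),"az",(a-yangdeg)/8)
E
python3 - <<'E'
from h import *
need((.4686,.1879,.12),-.4)
o,T=st();s=optics.snapshot("wrist");im=s["color"];cv2.imwrite("pics/w1.png",im[:,:,::-1])
Tc=T@s["T_tool_cam"]
hsv=cv2.cvtColor(im,cv2.COLOR_RGB2HSV)
m=cv2.inRange(hsv,(100,120,140),(130,255,255))
m=cv2.morphologyEx(m,cv2.MORPH_CLOSE,np.ones((25,25)))
cs,_=cv2.findContours(m,cv2.RETR_EXTERNAL,cv2.CHAIN_APPROX_NONE)
for c in cs:
    if cv2.contourArea(c)<800: continue
    print(c[:,0].min(0),c[:,0].max(0),cv2.minAreaRect((ray(s,c[:,0],.044,Tc)[:,:2]*1000).astype(np.float32)))
E
```

```text
t 2.7 pos [0.4661 0.1892 0.2313] yang -0.29 tiltz [-0.e+00 -1.e-04 -1.e+00] F [-0.2  0.3  0.2] grip 1.0026708615806803
tool delta units [-0.025  0.051  2.225] az 0.014135328395512362
[248 138] [311 314] ((464.297119140625, 142.0983428955078), (66.8956069946289, 191.55435180664062), 3.3113348484039307)
[61 99] [188 249] ((314.7220764160156, 200.25714111328125), (141.41616821289062, 84.87849426269531), 63.780147552490234)
```

View pics/w1.png

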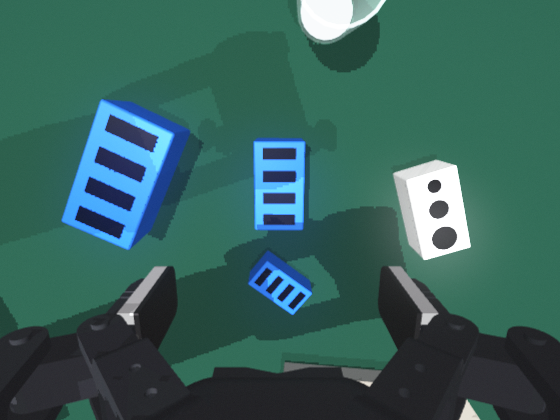

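The wrist view shows the medium block at (254–304, 141–229), midway between the pads. The silver block at (432,208) and the large block at (125,173) are clear of the fingers.

```bash
python3 - <<'E'
from h import *
o,T=st();s=optics.snapshot("wrist");im=s["color"]
Tc=T@s["T_tool_cam"]
hsv=cv2.cvtColor(im,cv2.COLOR_RGB2HSV)
m=cv2.inRange(hsv,(95,120,170),(130,255,255));m[236:]=0;m[:,:225]=0
m=cv2.morphologyEx(m,cv2.MORPH_CLOSE,np.ones((15,15)))
cs,_=cv2.findContours(m,cv2.RETR_EXTERNAL,cv2.CHAIN_APPROX_NONE)
for c in cs:
    if cv2.contourArea(c)<800: continue
    print(c[:,0].min(0),c[:,0].max(0),cv2.minAreaRect((ray(s,c[:,0],.044,Tc)[:,:2]*1000).astype(np.float32)))
need((.4686,.1879,.12),-.4)
E
```

```text
[253 139] [304 230] ((467.37420654296875, 190.55543518066406), (91.1688461303711, 50.021217346191406), 89.5946044921875)
t 2.8 pos [0.4661 0.1894 0.2313] yang -0.31 tiltz [ 0. -0. -1.] F [ 1.6 -0.  -0.3] grip 0.9995365164530547
tool delta units [-0.03   0.051  2.226] az 0.011621504238773589
```

{"api": "apply_moves", "payload": {"deltas": [[[0,0.04,0.25],[0,0,0],1],[[0,0,0.5],[0,0,0],1],[[0,0,0.5],[0,0,0],1],[[0,0,0.5],[0,0,0],1],[[0,0,0.5],[0,0,0],1],[[0,0,0.5],[0,0,0],1],[[0,0,0.4],[0,0,0],1],[[0,0,0.3],[0,0,0],1],[[0,0,0.25],[0,0,0],1],[[0,0,0.2],[0,0,0],1],[[0,0,0.2],[0,0,0],1],[[0,0,0],[0,0,0],1],[[0,0,0],[0,0,0],1]]}}

```text
time_s: 4.1
position: [0.4683, 0.1898, 0.0265]
tcp_rot: [2.229, 2.214, 0.001]
ft_force: [0.6, 0.2, 1.2]
grip_width: 1.0
```

```bash
python3 - <<'E'
from h import *
need((.468,.189,.026),-.4)
for n in("scene","wrist"):
    s=optics.snapshot(n);cv2.imwrite(f"pics/{n}2.png",s["color"][:,:,::-1])
    if n=="scene":cv2.imwrite("pics/scene2c.png",cv2.resize(s["color"][100:300,260:480],None,fx=3,fy=3)[:,:,::-1])
E
```

```text
t 4.1 pos [0.4683 0.1898 0.0265] yang -0.38 tiltz [ 4.e-04  2.e-04 -1.e+00] F [0.6 0.2 1.2] grip 1.0004748109681143
tool delta units [-0.016 -0.006  0.011] az 0.0027668971549642055
```

View pics/scene2c.png

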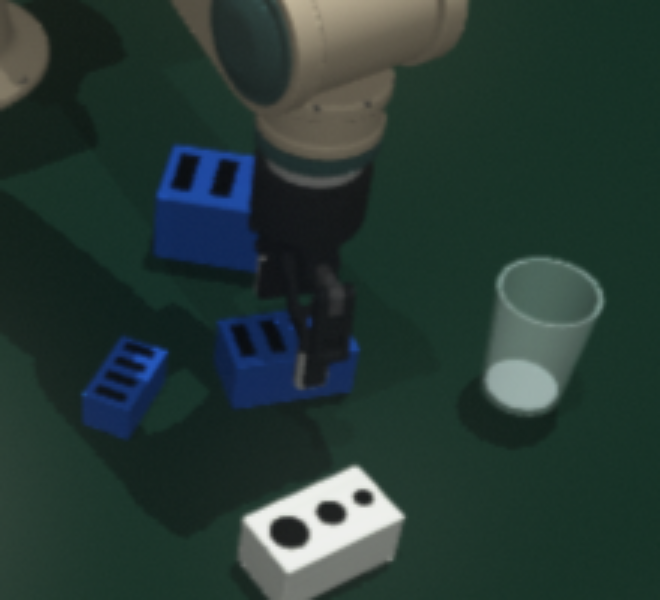

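View pics/wrist2.png

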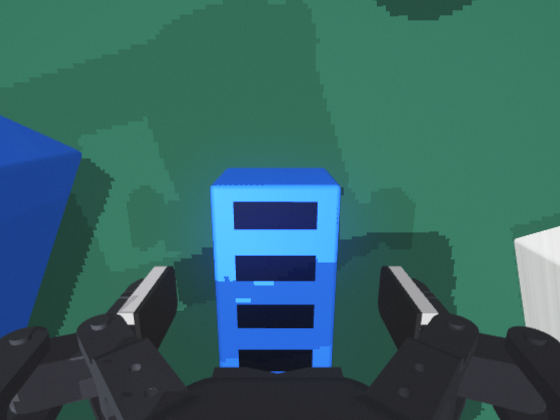

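```bash
python3 - <<'E'
from h import *
o,T=st();s=optics.snapshot("wrist");Tc=T@s["T_tool_cam"]
print(Tc[:3,3],(ray(s,[(212,185),(340,185),(219,367),(331,367)],.044,Tc)*1000).round(1))
s=optics.snapshot("scene")
f=lambda P:((proj(s,P)-[260,100])*3).round(0)
b=np.array([(.025,-.045,.044),(.025,.045,.044),(.025,-.045,0),(.025,.045,0),(-.025,-.045,.044),(-.025,.045,.044)])+[.468,.189,0]
print(f(b)); print(f([(.468+.043,.189-.011,.04),(.468+.043,.189+.011,.04)]))
E
```

```text
[0.46915587 0.26014278 0.16928978] [[444.6 234.6  44. ]
 [492.5 234.2  44. ]
 [442.8 153.2  44. ]
 [492.  152.9  44. ]]
[[234. 368.]
 [358. 349.]
 [230. 411.]
 [350. 392.]
 [215. 319.]
 [335. 301.]]
[[289. 383.]
 [320. 378.]]
```

Measured and predicted positions agree to about 2 mm. Closing the gripper.

{"api": "apply_moves", "payload": {"deltas": [[[0,0,0],[0,0,0],0],[[0,0,0],[0,0,0],0],[[0,0,0],[0,0,0],0],[[0,0,0],[0,0,0],0],[[0,0,0],[0,0,0],0],[[0,0,0],[0,0,0],0],[[0,0,0],[0,0,0],0],[[0,0,0],[0,0,0],0],[[0,0,0],[0,0,0],0],[[0,0,0],[0,0,0],0]]}}

```text
time_s: 5.3
position: [0.4684, 0.1898, 0.0268]
tcp_rot: [2.229, 2.214, 0.001]
ft_force: [0.2, -0.2, 6.0]
grip_width: 0.568
```

```bash
python3 - <<'E'
from h import *
need((.468,.189,.026),-.4)
s=optics.snapshot("wrist");cv2.imwrite(f"pics/w3.png",s["color"][:,:,::-1])
s=optics.snapshot("scene");cv2.imwrite("pics/scene3c.png",cv2.resize(s["color"][150:270,300:420],None,fx=4.5,fy=4.5)[:,:,::-1])
E
```

```text
t 5.3 pos [0.4684 0.1898 0.0268] yang -0.38 tiltz [ 9.e-04  4.e-04 -1.e+00] F [ 0.2 -0.2  6. ] grip 0.5675881452170622
tool delta units [-0.017 -0.009  0.016] az 0.002550489041347359
```

View pics/w3.png

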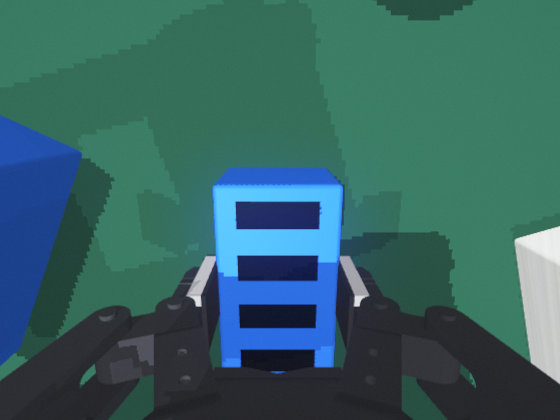

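View pics/scene3c.png

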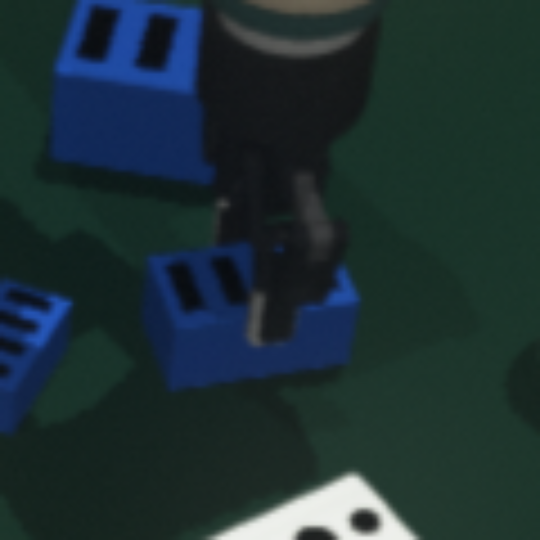

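{"api": "apply_moves", "payload": {"deltas": [[[0,0,-0.1],[0,0,0],0],[[0,0,-0.2],[0,0,0],0],[[0,0,-0.3],[0,0,0],0],[[0,0,-0.4],[0,0,0],0],[[0,0,-0.5],[0,0,0],0],[[0,0,-0.5],[0,0,0],0],[[0,0,-0.5],[0,0,0],0],[[0,0,-0.3],[0,0,0],0],[[0,0,-0.2],[0,0,0],0],[[0,0,0],[0,0,0],0]]}}

```text
time_s: 6.4
position: [0.4685, 0.1898, 0.1776]
tcp_rot: [2.228, 2.213, 0.003]
ft_force: [1.1, 0.7, -3.1]
grip_width: 0.568
```

```bash
python3 - <<'E'
from h import *
need((.5358,-.137,.177),-6.2)
s=optics.snapshot("scene");cv2.imwrite("pics/scene4c.png",cv2.resize(s["color"][20:220,260:460],None,fx=3,fy=3)[:,:,::-1])
E
```

```text
t 6.4 pos [0.4685 0.1898 0.1776] yang -0.38 tiltz [ 1.9e-03  7.0e-04 -1.0e+00] F [ 1.1  0.7 -3.1] grip 0.5679135485583862
tool delta units [-6.528  1.39   0.009] az 0.7273034382967478
```

View pics/scene4c.png

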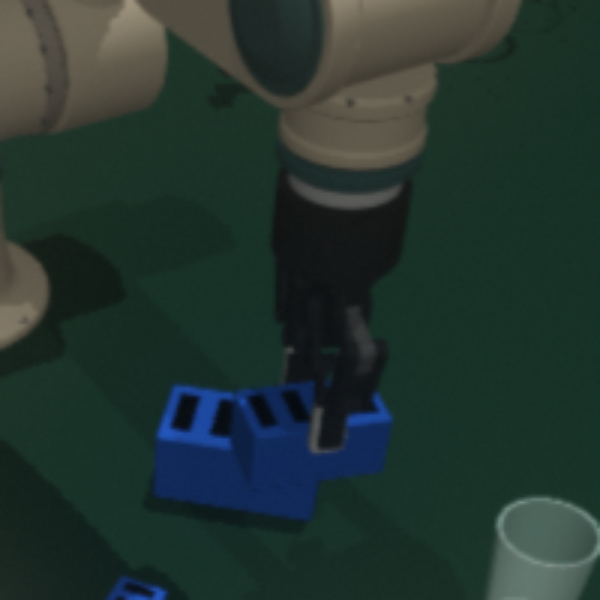

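{"api": "apply_moves", "payload": {"deltas": [[[-0.2,0.043,0],[0,0,0],0],[[-0.45,0.096,0],[0,0,0],0],[[-0.45,0.096,0],[0,0,0],0],[[-0.45,0.096,0],[0,0,0],0],[[-0.45,0.096,0],[0,0,0],0],[[-0.45,0.096,0],[0,0,0],0],[[-0.45,0.096,0],[0,0,0],0],[[-0.45,0.096,0],[0,0,0],0],[[-0.45,0.096,0],[0,0,0],0],[[-0.45,0.096,0],[0,0,0],0],[[-0.45,0.096,0],[0,0,0],0],[[-0.45,0.096,0],[0,0,0],0],[[-0.45,0.096,0],[0,0,0],0],[[-0.45,0.096,0],[0,0,0],0],[[-0.3,0.064,0],[0,0,0.2],0],[[-0.18,0.038,0],[0,0,0.33],0],[[0,0,0],[0,0,0.2],0],[[0,0,0],[0,0,0],0],[[0,0,0],[0,0,0],0]]}}

```text
time_s: 8.35
position: [0.5351, -0.1367, 0.176]
tcp_rot: [-2.337, -2.098, 0.0]
ft_force: [0.7, 0.2, -3.9]
grip_width: 0.567
```

```bash
python3 - <<'E'
from h import *
need((.5358,-.137,.177),-6.2)
o,T=st();s=optics.snapshot("wrist");cv2.imwrite("pics/w5.png",s["color"][:,:,::-1]);Tc=T@s["T_tool_cam"]
a=np.radians(-6.2);Rz=np.array([[np.cos(a),-np.sin(a)],[np.sin(a),np.cos(a)]])
for c in [(36,56),(-36,56),(36,-56),(-36,-56),(150,80),(-70,80)]:
    p=np.r_[Rz@(np.array(c)/1000)+[.5358,-.1377],.08];print(c,proj(s,p,Tc).round(0))
s=optics.snapshot("scene");cv2.imwrite("pics/scene5.png",cv2.resize(s["color"][130:340,100:310],None,fx=2.8,fy=2.8)[:,:,::-1])
s=optics.snapshot("top");cv2.imwrite("pics/top5.png",s["color"][:,:,::-1])
E
```

```text
t 8.35 pos [ 0.5351 -0.1367  0.176 ] yang -6.16 tiltz [-5.e-04  5.e-04 -1.e+00] F [ 0.7  0.2 -3.9] grip 0.5670533755651074
tool delta units [-0.004  0.014 -0.02 ] az 0.005198275951140641
(36, 56) [[331. 136.]]
(-36, 56) [[226. 136.]]
(36, -56) [[325. 284.]]
(-36, -56) [[232. 284.]]
(150, 80) [[505. 100.]]
(-70, 80) [[173. 100.]]
```

View pics/w5.png

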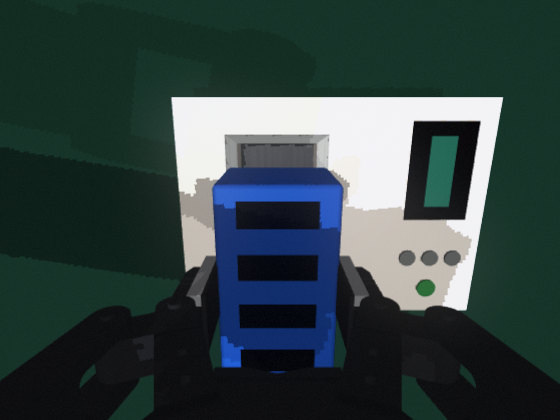

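View pics/scene5.png

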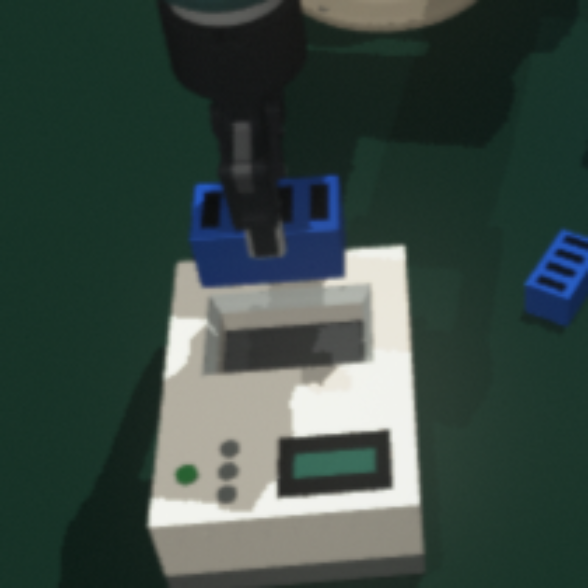

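Wrist view: the far corners of the mouth are at (225,135) and (329,135), within 2 px of prediction. The block is centred over it (columns 215–340). Descending.

{"api": "apply_moves", "payload": {"deltas": [[[0,0,0.15],[0,0,0],0],[[0,0,0.3],[0,0,0],0],[[0,0,0.3],[0,0,0],0],[[0,0,0.3],[0,0,0],0],[[0,0,0.2],[0,0,0],0],[[0,0,0.15],[0,0,0],0],[[0,0,0.15],[0,0,0],0],[[0,0,0.1],[0,0,0],0],[[0,0,0.05],[0,0,0],0],[[0,0,0],[0,0,0],0],[[0,0,0],[0,0,0],0]]}}

```text
time_s: 9.6
position: [0.5356, -0.1374, 0.0917]
tcp_rot: [2.338, 2.097, 0.001]
ft_force: [-0.3, 0.3, -3.9]
grip_width: 0.568
```

```bash
python3 - <<'E'
from h import *
need((.5348,-.1364,.08),-6.2)
s=optics.snapshot("scene");cv2.imwrite("pics/scene6.png",cv2.resize(s["color"][170:320,130:280],None,fx=4,fy=4)[:,:,::-1])
E
```

```text
t 9.6 pos [ 0.5356 -0.1374  0.0917] yang -6.22 tiltz [ 8.e-04 -2.e-04 -1.e+00] F [-0.3  0.3 -3.9] grip 0.5681634244453344
tool delta units [ 0.017 -0.018  0.235] az -0.002301051110330965
```

View pics/scene6.png

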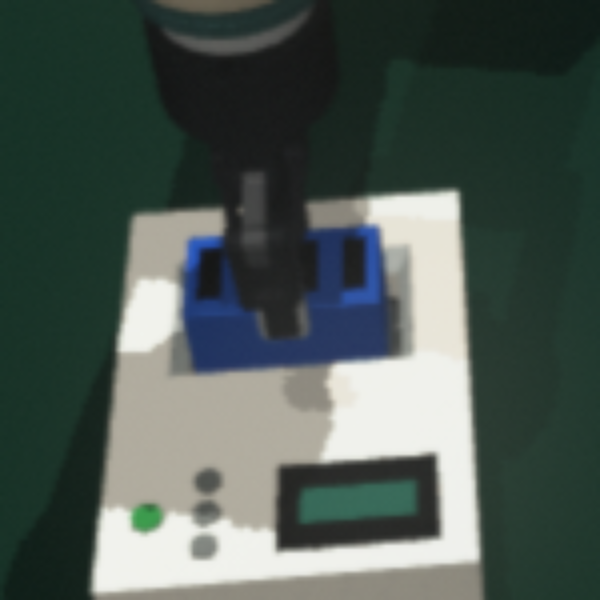

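{"api": "apply_moves", "payload": {"deltas": [[[0.01,-0.01,0.05],[0,0,0],0],[[0.01,-0.01,0.05],[0,0,0],0],[[0,0,0.04],[0,0,0],0],[[0,0,0.04],[0,0,0],0],[[0,0,0],[0,0,0],0]]}}

```text
time_s: 10.15
position: [0.5342, -0.1361, 0.0818]
tcp_rot: [-2.338, -2.097, 0.0]
ft_force: [-0.1, 0.3, -3.4]
grip_width: 0.569
```

{"api": "apply_moves", "payload": {"deltas": [[[0,0,0.02],[0,0,0],0],[[0,0,0],[0,0,0],0]]}}

```text
time_s: 10.35
position: [0.5344, -0.1362, 0.0812]
tcp_rot: [-2.339, -2.098, -0.0]
ft_force: [-0.3, -0.1, -3.5]
grip_width: 0.566
```

{"api": "apply_moves", "payload": {"deltas": [[[0,0,0.02],[0,0,0],0],[[0,0,0],[0,0,0],0]]}}

```text
time_s: 10.55
position: [0.5344, -0.1362, 0.0802]
tcp_rot: [-2.339, -2.097, 0.0]
ft_force: [0.7, -0.8, -2.5]
grip_width: 0.569
```

{"api": "apply_moves", "payload": {"deltas": [[[0,0,0.02],[0,0,0],0],[[0,0,0],[0,0,0],0]]}}

```text
time_s: 10.75
position: [0.5344, -0.1361, 0.0791]
tcp_rot: [-2.339, -2.098, 0.0]
ft_force: [0.1, -0.1, -3.9]
grip_width: 0.566
```

```bash
python3 - <<'E'
from h import *
need((.5348,-.1364,.08),-6.2)
s=optics.snapshot("scene");cv2.imwrite("pics/scene7.png",cv2.resize(s["color"][170:320,130:280],None,fx=4,fy=4)[:,:,::-1])
E
```

```text
t 10.75 pos [ 0.5344 -0.1361  0.0791] yang -6.22 tiltz [-2.e-04  2.e-04 -1.e+00] F [ 0.1 -0.1 -3.9] grip 0.5662597373979423
tool delta units [-0.004  0.009 -0.017] az -0.002386221639243069
```

View pics/scene7.png

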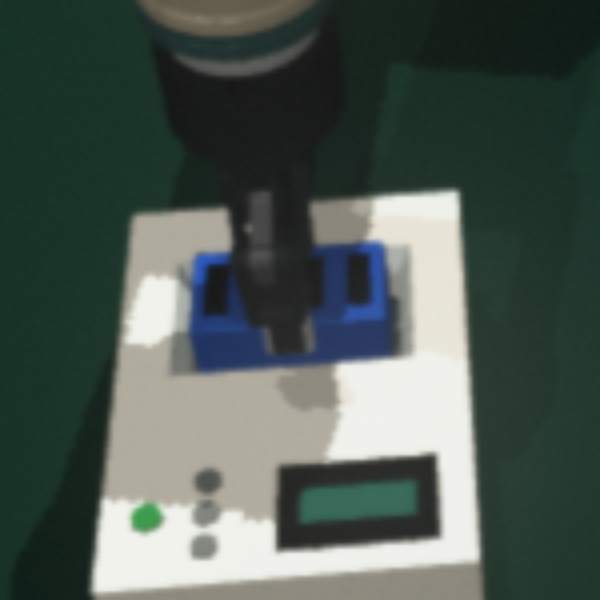

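{"api": "apply_moves", "payload": {"deltas": [[[0,0,0.02],[0,0,0],0],[[0,0,0],[0,0,0],0]]}}

```text
time_s: 11.0
position: [0.5344, -0.1362, 0.0782]
tcp_rot: [-2.339, -2.098, -0.0]
ft_force: [-0.3, 0.5, -2.6]
grip_width: 0.565
```

{"api": "apply_moves", "payload": {"deltas": [[[0,0,0.01],[0,0,0],0],[[0,0,0],[0,0,0],0]]}}

```text
time_s: 11.2
position: [0.5345, -0.1362, 0.0782]
tcp_rot: [2.339, 2.098, 0.0]
ft_force: [-1.4, 0.7, -0.5]
grip_width: 0.569
```

{"api": "apply_moves", "payload": {"deltas": [[[0,0,0.01],[0,0,0],0],[[0,0,0],[0,0,0],0]]}}

```text
time_s: 11.4
position: [0.5345, -0.1362, 0.0781]
tcp_rot: [2.338, 2.097, 0.0]
ft_force: [-5.0, 1.3, 4.8]
grip_width: 0.569
```

{"api": "apply_moves", "payload": {"deltas": [[[0,0,0.01],[0,0,0],0],[[0,0,0],[0,0,0],0]]}}

```text
time_s: 11.6
position: [0.5346, -0.1362, 0.0774]
tcp_rot: [2.338, 2.097, 0.001]
ft_force: [-3.6, 1.2, 5.7]
grip_width: 0.566
```

{"api": "apply_moves", "payload": {"deltas": [[[0,0,0],[0,0,0],0.75],[[0,0,0],[0,0,0],1],[[0,0,0],[0,0,0],1],[[0,0,0],[0,0,0],1],[[0,0,0],[0,0,0],1],[[0,0,0],[0,0,0],1]]}}

```text
time_s: 12.2
position: [0.5344, -0.1362, 0.0767]
tcp_rot: [-2.339, -2.098, -0.0]
ft_force: [0.3, -1.0, -0.1]
grip_width: 0.999
```

{"api": "apply_moves", "payload": {"deltas": [[[0,0,-0.1],[0,0,0],1],[[0,0,-0.3],[0,0,0],1],[[0,0,-0.4],[0,0,0],1],[[0,0,-0.4],[0,0,0],1],[[0,0,-0.2],[0,0,0],0.5],[[0,0,0],[0,0,0],0],[[0,0,0],[0,0,0],0],[[0,0,0],[0,0,0],0],[[0,0,0],[0,0,0],0],[[0,0,0],[0,0,0],0],[[0,0,0],[0,0,0],0],[[0,0,0],[0,0,0],0],[[0,0,0],[0,0,0],0],[[0,0,0],[0,0,0],0]]}}

```text
time_s: 13.6
position: [0.5344, -0.1362, 0.1468]
tcp_rot: [2.339, 2.098, 0.0]
ft_force: [-0.2, -0.6, -0.5]
grip_width: 0.002
```

```bash
python3 - <<'E'
from h import *
need((.5348,-.1364,.1),-6.2)
o,T=st();s=optics.snapshot("wrist");cv2.imwrite("pics/w8.png",s["color"][:,:,::-1])
s=optics.snapshot("scene");cv2.imwrite("pics/scene8.png",cv2.resize(s["color"][170:320,130:280],None,fx=4,fy=4)[:,:,::-1])
E
```

```text
t 13.6 pos [ 0.5344 -0.1362  0.1468] yang -6.22 tiltz [ 1.e-04  1.e-04 -1.e+00] F [-0.2 -0.6 -0.5] grip 0.0022827830220419443
tool delta units [-0.004  0.007  0.936] az -0.0026513942446581007
```

View pics/w8.png

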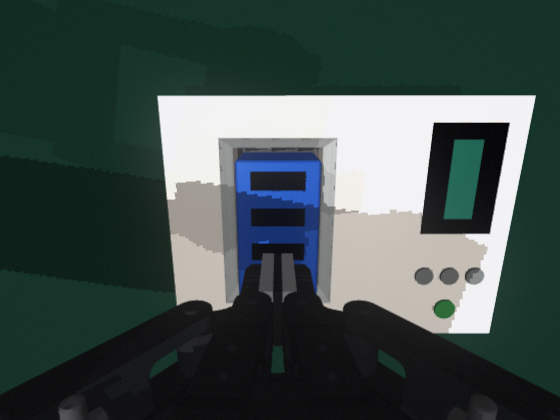

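View pics/scene8.png

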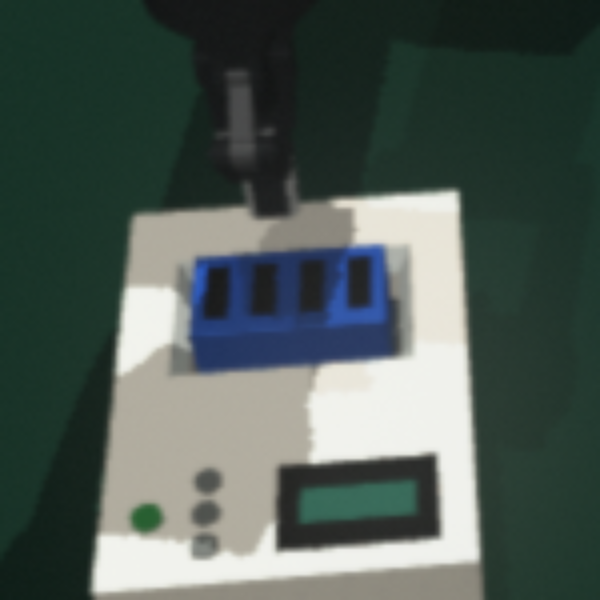

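The block is seated level and centred, proud by about 15 mm, and the shut fingers are above its middle. Pressing in steps.

{"api": "apply_moves", "payload": {"deltas": [[[0,0,0.2],[0,0,0],0],[[0,0,0.3],[0,0,0],0],[[0,0,0.25],[0,0,0],0],[[0,0,0.15],[0,0,0],0],[[0,0,0.06],[0,0,0],0],[[0,0,0],[0,0,0],0]]}}

```text
time_s: 14.3
position: [0.5342, -0.1361, 0.0982]
tcp_rot: [-2.338, -2.097, 0.001]
ft_force: [0.7, -0.0, 0.0]
grip_width: -0.002
```

{"api": "apply_moves", "payload": {"deltas": [[[0,0,0.03],[0,0,0],0],[[0,0,0.03],[0,0,0],0],[[0,0,0.03],[0,0,0],0],[[0,0,0.03],[0,0,0],0],[[0,0,0],[0,0,0],0]]}}

```text
time_s: 14.8
position: [0.5347, -0.1363, 0.0933]
tcp_rot: [2.338, 2.097, 0.001]
ft_force: [-0.6, 0.3, 4.1]
grip_width: -0.001
```

{"api": "apply_moves", "payload": {"deltas": [[[0,0,0.03],[0,0,0],0],[[0,0,0.03],[0,0,0],0],[[0,0,0.03],[0,0,0],0],[[0,0,0.03],[0,0,0],0],[[0,0,0],[0,0,0],0]]}}

```text
time_s: 15.3
position: [0.5347, -0.1362, 0.0872]
tcp_rot: [2.338, 2.097, 0.001]
ft_force: [-0.1, 0.2, 4.2]
grip_width: -0.001
```

{"api": "apply_moves", "payload": {"deltas": [[[0,0,0.03],[0,0,0],0],[[0,0,0.03],[0,0,0],0],[[0,0,0.03],[0,0,0],0],[[0,0,0.02],[0,0,0],0],[[0,0,0],[0,0,0],0]]}}

```text
time_s: 15.8
position: [0.5346, -0.1362, 0.0815]
tcp_rot: [2.338, 2.097, 0.001]
ft_force: [-0.2, 0.5, 3.8]
grip_width: 0.002
```

{"api": "apply_moves", "payload": {"deltas": [[[0,0,0.02],[0,0,0],0],[[0,0,0],[0,0,0],0]]}}

```text
time_s: 16.0
position: [0.5346, -0.1362, 0.0805]
tcp_rot: [2.338, 2.097, 0.001]
ft_force: [-0.8, 0.1, 5.4]
grip_width: 0.001
```

{"api": "apply_moves", "payload": {"deltas": [[[0,0,0.02],[0,0,0],0],[[0,0,0],[0,0,0],0]]}}

```text
time_s: 16.2
position: [0.5347, -0.1363, 0.08]
tcp_rot: [2.338, 2.097, 0.001]
ft_force: [-0.6, 0.4, 7.1]
grip_width: -0.001
```

{"api": "apply_moves", "payload": {"deltas": [[[0,0,0.01],[0,0,0],0],[[0,0,0],[0,0,0],0]]}}

```text
time_s: 16.4
position: [0.5348, -0.1363, 0.08]
tcp_rot: [2.338, 2.097, 0.001]
ft_force: [-3.1, 0.9, 10.6]
grip_width: -0.001
```

{"api": "apply_moves", "payload": {"deltas": [[[0,0,0.01],[0,0,0],0],[[0,0,0],[0,0,0],0]]}}

```text
time_s: 16.6
position: [0.5348, -0.1363, 0.0799]
tcp_rot: [2.338, 2.097, 0.001]
ft_force: [-4.8, 1.2, 12.9]
grip_width: 0.003
```

{"api": "apply_moves", "payload": {"deltas": [[[0,0,0.02],[0,0,0],0],[[0,0,0],[0,0,0],0]]}}

```text
time_s: 16.8
position: [0.535, -0.1363, 0.0799]
tcp_rot: [2.337, 2.097, 0.001]
ft_force: [-7.1, 2.2, 17.7]
grip_width: -0.0
```

{"api": "apply_moves", "payload": {"deltas": [[[0,0,-0.1],[0,0,0],0],[[0,0,-0.3],[0,0,0],0],[[0,0,-0.5],[0,0,0],0],[[0,0,-0.5],[0,0,0],0],[[0,0,-0.5],[0,0,0],0],[[0,0,-0.3],[0,0,0],0],[[0,0,0],[0,0,0],0.3],[[0,0,0],[0,0,0],0.3],[[0,0,0],[0,0,0],0.3]]}}

```text
time_s: 17.7
position: [0.5338, -0.136, 0.1854]
tcp_rot: [-2.337, -2.096, 0.002]
ft_force: [-1.1, 0.1, -0.8]
grip_width: 0.298
```

```bash
python3 - <<'E'
from h import *
need((.5348,-.1364,.1),-6.2)
o,T=st();s=optics.snapshot("wrist");cv2.imwrite("pics/w9.png",s["color"][:,:,::-1])
s=optics.snapshot("scene");cv2.imwrite("pics/scene9c.png",cv2.resize(s["color"][170:320,130:280],None,fx=4,fy=4)[:,:,::-1]);cv2.imwrite("pics/scene9.png",s["color"][:,:,::-1])
E
```

```text
t 17.7 pos [ 0.5338 -0.136   0.1854] yang -6.22 tiltz [-0.0028  0.001  -1.    ] F [-1.1  0.1 -0.8] grip 0.29820169775591093
tool delta units [-0.007  0.026  1.709] az -0.0027679872682513373
```

View pics/w9.png

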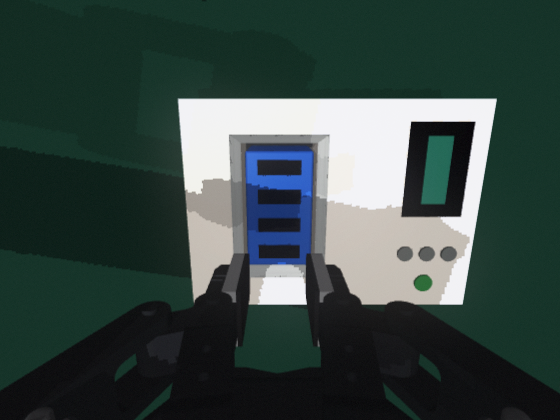

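View pics/scene9c.png

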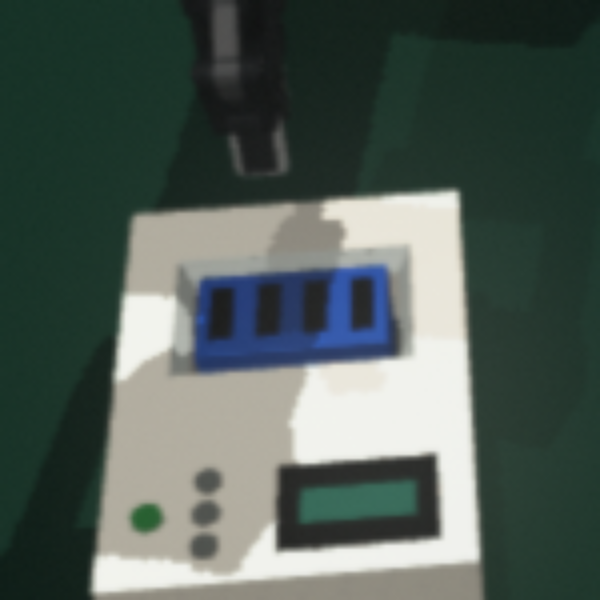

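View pics/scene9.png

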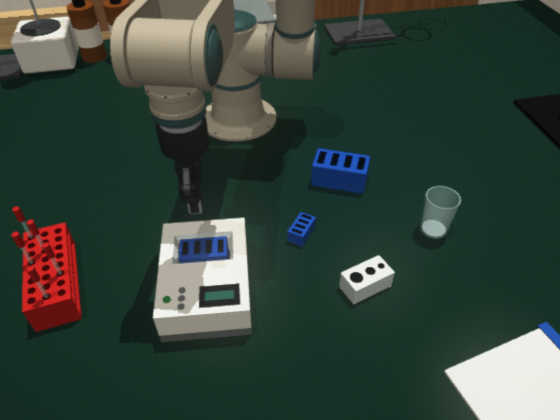

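```bash
python3 - <<'E'
from h import *
o,T=st();s=optics.snapshot("wrist");Tc=T@s["T_tool_cam"];im=s["color"]
hsv=cv2.cvtColor(im,cv2.COLOR_RGB2HSV);m=cv2.inRange(hsv,(105,150,60),(130,255,255))
m=cv2.morphologyEx(m,cv2.MORPH_CLOSE,np.ones((17,17)))
c=max(cv2.findContours(m,0,cv2.CHAIN_APPROX_NONE)[0],key=cv2.contourArea)
for z in(.077,.08,.083):print(z,cv2.minAreaRect((ray(s,c[:,0],z,Tc)[:,:2]*1000).astype(np.float32)))
s=optics.snapshot("scene")
a=np.radians(-6.2);Rz=np.array([[np.cos(a),-np.sin(a)],[np.sin(a),np.cos(a)]])
for z in(.08,.085):
  for c in [(25,45),(-25,45),(25,-45),(-25,-45)]:
    p=np.r_[Rz@(np.array(c)/1000)+[.5348,-.1365],z];print(z,c,((proj(s,p)-[130,170])*4).round(0))
E
```

```text
0.077 ((534.7125244140625, -134.7354278564453), (92.34915924072266, 49.51708221435547), 83.7205581665039)
0.08 ((534.8007202148438, -133.9165496826172), (91.24523162841797, 48.92521286010742), 83.72061157226562)
0.083 ((534.888916015625, -133.09767150878906), (90.14139556884766, 48.33329772949219), 83.7205581665039)
0.08 (25, 45) [[386. 341.]]
0.08 (-25, 45) [[385. 262.]]
0.08 (25, -45) [[190. 356.]]
0.08 (-25, -45) [[196. 276.]]
0.085 (25, 45) [[385. 334.]]
0.085 (-25, 45) [[384. 255.]]
0.085 (25, -45) [[188. 348.]]
0.085 (-25, -45) [[194. 269.]]
```

```bash
python3 -c "
from station import ctrl
print(ctrl.finish_job())"
```

```text
the job is handed in; nothing more can be done
None
```

I put the medium blue block in the heater's well, pressed it down until the plate met its stop, let go and backed the arm off. I handed the job in at about 18 s, inside the 42 s limit. No verdict was reported.

- **Which block:** of the three blue blocks, I took the one that measured about 89 x 50 mm in the top view. The other two were about 128 x 71 mm and 64 x 36 mm.
- **Pressing:** the plate moved under about 4 N. It stopped firmly with the fingertips at 79.9 mm, against 80 mm for the heater's top, and I held up to about 18 N there.
- **Flush and level:** in the last pictures the top's corners match a level top at 80 mm to within about 2 mm, and its turn matches the heater's to about 0.1 degree.
- **Other objects:** by eye in the last scene picture, the silver block, the beaker, the rack and the other two blue blocks had not moved, and the robot was touching nothing.
- **Disagreement:** the top and wrist cameras differed by 1 to 3 mm in position, about what the calibration allows. I followed the wrist camera for the insertion.

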